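# Free a spice-tin drawer held by a wing screw of unknown thread

## Task

The drawer under the spice tin is locked by the wing screw on top, and nobody remembers which way that screw is threaded. Try it gently anticlockwise (seen from above) first; if it comes up snug instead of backing out, do not force it, but turn it the other way and back it out until its tip is clear of the drawer. Then pull the drawer out to its stop and leave it open, never yanking it against the screw and leaving the cruets, crock and whisk as they are.

Things in the scene. Friction and masses are not known exactly. Their poses are not given: they have to be found in the camera images.
- tin: Fixed white drawer base 220 (x) x 132 (y) x 50 mm high with a round low steel spice tin standing on the rear of its top (radius 44 mm, centre at x +62 mm, top 90 mm above the table). Origin: centre of the underside, on the table; z up; the drawer front is on the -x side. The wing screw stands on top at x -55 mm, y 0.
- wing: Wing of the upright steel screw: a flat blade 36 mm long (its x), 9 mm thick (y), 26 mm tall (z), pinched across its thickness from above. Origin: blade centre, on the screw axis, 71 mm above the table when seated. Climbs or sinks 2.5 mm per rad; which way it climbs is not marked. Starts 0.05 to 0.35 rad short of its seat; thread friction 0.04 N m; 3.6 rad from seat to upper stop.
- pin_tip (a point): Lower end of the screw's pin (radius 4 mm), out of sight inside the drawer, 41 mm below the blade's centre: 30 mm above the table when seated. It blocks the drawer's lock rail, whose top is 36 mm above the table. The tip counts as clear when it is 36.2 mm or more above the table: 6.2 mm (2.5 rad) up from the seat; at the upper stop it is at 39 mm.
- bush_mark (a point): Small tick on the rubber-mounted bush (disc 42 mm across, on the base's top) that carries the thread, 18 mm from the screw axis. Its x axis points from the axis through the tick, at rest along the tin's x. The mount is a spring of 3 N m/rad about the vertical, twisted by torque on the screw. Snug: a twist of 0.035 rad or more (0.1 N m). Beyond 0.2 rad (0.6 N m) either way the rubber tears.
- drawer: Wooden drawer in the base, white front panel 132 wide x 45 mm high, body 200 x 112 x 34 mm, about 0.25 kg. Loose in its runner (2 mm play each side); slides towards the tin's -x, 75 mm from shut to its stop. Locked, it has 3 mm of play. Origin: centre of its underside, 10 mm towards -x from the tin's origin when shut; axes as the tin's.
- pull (a point): Grip point of the drawer's pull: a wooden fin standing out 33 mm from the middle of the front panel, 12 mm thick (y), pinched across y from above; it spans 16 to 42 mm above the table. The point is at mid-thickness, 19 mm out from the panel and 32 mm above the table. Axes as the tin's. Shut it is at tin x -139 mm, at the stop -214 mm.
- cruet_tall: Bystander: glass cruet with cork, 62 mm across, 157 mm tall, on the lazy susan. Origin: centre of its base.
- cruet_short: Bystander: glass cruet with cork, 62 mm across, 131 mm tall, on the lazy susan. Origin: centre of its base.
- crock: Bystander: lidded stoneware crock, 94 mm across, 113 mm tall, on the lazy susan. Origin: centre of its base.
- whisk: Bystander: flat steel whisk, 257 mm long along its x (from -115 to +142 mm), 60 mm wide, 18 mm high, lying on the table. Origin: on the table under the handle's front part.
- susan: Fixed bamboo lazy susan, 240 mm across, top 36 mm above the table; stands left or right of the tin. Origin: centre of its underside.

How it is judged:
By the outcome, as a careful person would: the job done as asked, in the order asked, and still so for the second after the job is handed in, with the robot touching nothing.
It also fails if it takes over 64 s, if anything falls off the work surface, if the arm or the gripper's body presses on something with over 40 N, if the wrist force passes 120 N, or if a joint passes its speed limit or range.

## Robot

A 6-joint arm with a two-finger parallel gripper is mounted at the origin on the work surface. World frame = base frame: x ahead of the robot, y to its left, z up, the work surface at z = 0. Lengths are in m, angles in rad, forces in N, time in s.
With the tool pointing down it reaches from about 0.35 to 0.975 m from the base axis. Payload 4.9 kg.
Tool frame: the origin (TCP) lies midway between the tips of the shut fingers; the grasp point (between the pads) lies 19 mm behind it; z points along the fingers, y is the line along which they close (so a half turn about z gives the same grasp; the last joint's range is limited). The gripper opens to 85 mm and grips with 20 to 120 N. Pads are 22 mm wide; open, the fingers measure 114 mm over their backs; the gripper's body (76 mm by 85 mm) begins 54 mm behind the grasp point. The pads swing forward as they close: fully open they stand 13 mm farther back than shut.
Start: joints at [-1.224, 0.053, 1.613, -0, 1.476, -0.119], TCP at [0.281, -0.558, 0.231] pointing down, gripper open.
Joint ranges: [-3.01, 3.01], [-1.01, 2.22], [0.06, 2.58], [-1.02, 4.17], [0.09, 2.62], [-3.14, 3.14]. Speed limits (rad/s): [2.57, 2.57, 3.14, 3.14, 3.14, 3.14].

## Interface

Orientations are given as a unit quaternion [w, x, y, z].
In Python, from plant import * gives the robot as it stands.
- The arm moves only by the tool jog_arm, never from a script. Its argument "targets" is a list of rows, each a list of 3 entries, a list of its own where there are three numbers: the shift along the tool's x, y, z in units of 25 mm (1.0 is 25 mm), then the turn, a rotation vector about the tool's x, y, z in units of 8 degrees (1.0 is 8 degrees), then the opening in per cent of the stroke, from 0 (shut) to 100 (fully open). A call has 1 to 8 rows; each row is the pose to reach, as a shift and turn from the pose commanded when the call began, along the tool's axes at that moment; what a row does not reach only later rows make up. A row lasts 1/8 s, in which the tool goes at most 62.5 mm and 10.7 degrees, less where a joint would pass 70% of its speed; a pose out of reach is approached as far as the arm can. A call with a gripper value outside its range is refused whole. The fingers move at their own pace and stop on an object; the grip force is fixed at half the most. Time passes only in rows, so rows that repeat a pose let the fingers close. It gives the time, the measured TCP pose, the force, the opening and the grip force at its end, in the units of the state.
- state(): the state, without advancing time (a new reading comes with each control period).
- grab_frame(name): name is "scene" or "top" or "wrist"; returns (picture, depth): 480x640x3 uint8, red, green, blue; 480x640 float32, m along the optical axis (not along the pixel's ray), 0 where there is no reading.
- camera_params(name): a dict with "fovy" (degrees; the focal length in pixels is half the picture's height over the tangent of half this angle, whatever the lens; pixels are square), "cx", "cy" (the principal point, pixels), "rvec" (rotation vector, rad) and "tvec" (3), from world to camera coordinates, as OpenCV has them; the wrist camera has in their place "hand_eye" (4x4, takes a point from camera to tool coordinates, whose origin is the TCP and whose axes are the flange's). Camera axes: x right, y down, z forward; pixel columns grow to the right and rows downward; lengths in m; the calibration is good to about 2 mm. A picture is of the moment at which its call begins: read the wrist's pose just before it. camera_params takes no time and is no camera call.
- job_done(): hands the job in; it is judged then, once.
The state is a dict: "time": time; "joint_pos": joint angles; "joint_vel": joint speeds; "joint_efforts": joint torques, N m; "tool_pos": TCP position; "tool_rot": TCP orientation; "contact_force": force on the tool from outside, world axes, zero at the start; "ft_torque": the same for the moment, N m; "gripper_width": opening from 0.0 (shut) to 1.0 (fully open); "grasp_force": force on a finger pad.
Only numpy, scipy, OpenCV 4.12 (cv2) and the standard library are available. Lean on these libraries where they do the work, as an engineer would, in place of code of your own. Each camera call takes 0.05 s, during which the arm holds its last target. There are 200 camera calls.

## Working session

There is one attempt and no reset: what is moved stays moved. The work goes in short steps, Python scripts to look and compute and a tool call to move; the robot and the scene stay as the last step left them, time stands still between calls to the robot, and variables do not carry over. Pictures are saved under pics/ and viewed, at most 10 in all, crops included, and the job is handed in when it is done.

Besides the shell and the picture viewer there is one more tool, called as name(argument=value, ...) on one line, values as JSON. jog_arm: Moves the arm, as the interface text tells. Its arguments: {"type":"object","properties":{"targets":{"type":"array"}},"required":["targets"]}

```bash
mkdir -p pics
cat > h.py <<'E'
from plant import *
import numpy as np, cv2
from scipy.spatial.transform import Rotation as R
def K(c):
    f=240/np.tan(np.radians(c["fovy"])/2); return f
def T(name,s=None):  # camera->world
    c=camera_params(name)
    M=np.eye(4)
    if "hand_eye" in c:
        q=s["tool_rot"]; M[:3,:3]=R.from_quat([q[1],q[2],q[3],q[0]]).as_matrix(); M[:3,3]=s["tool_pos"]
        return M@np.array(c["hand_eye"]),c
    r=R.from_rotvec(np.array(c["rvec"]).ravel()).as_matrix(); M[:3,:3]=r.T; M[:3,3]=-r.T@np.array(c["tvec"]).ravel()
    return M,c
def shot(name,fn):
    s=state(); p,d=grab_frame(name); cv2.imwrite("pics/%s.png"%fn,p[:,:,::-1])
    np.savez("pics/%s.npz"%fn,d=d,M=T(name,s)[0]); return p,d,T(name,s)[0],camera_params(name)
def cloud(d,M,c):
    f=K(c); v,u=np.mgrid[:480,:640]
    P=np.stack([(u-c["cx"])/f*d,(v-c["cy"])/f*d,d],-1)
    return P@M[:3,:3].T+M[:3,3]
def px(P,M,c):
    q=(np.array(P)-M[:3,3])@M[:3,:3]; return q[...,:2]/q[...,2:]*K(c)+[c["cx"],c["cy"]]
E
python3 - <<'E'
from h import *
print(state())
for n in("top","scene","wrist"):
    p,d,M,c=shot(n,n+"0"); print(n,c,M[:3,3].round(3),(d>0).mean())
E
```

```text
{'time': 0.0, 'joint_pos': array([-1.22402528e+00,  5.33442250e-02,  1.61430276e+00, -2.56858292e-06,
        1.47600623e+00, -1.19018002e-01]), 'joint_vel': array([ 0.00067738, -0.00107777,  0.00204699, -0.00094914, -0.00046969,
       -0.0006414 ]), 'joint_efforts': array([-5.27705797e-04, -3.93674254e+01, -3.70181537e+01, -3.05420508e-04,
        7.05950733e-03,  1.70407048e-07]), 'tool_pos': array([ 0.2804795 , -0.55782702,  0.23006562]), 'tool_rot': array([-1.02346303e-03,  9.73001885e-01,  2.30794864e-01, -1.18341568e-04]), 'contact_force': array([-0.32482799, -1.03990106, -0.18631956]), 'ft_torque': array([ 0.00267672, -0.01727863, -0.01678832]), 'grasp_force': 0.0, 'gripper_width': 1.0002554772197674}
top {'fovy': 46.52814213057877, 'cx': 324.5702177746879, 'cy': 244.81806429481242, 'rvec': array([ 2.13985836, -2.18885734,  0.15153594]), 'tvec': array([0.00780131, 0.60355713, 1.34191868])} [0.433 0.018 1.406] 0.9962141927083333
scene {'fovy': 52.34518909069239, 'cx': 313.8125055537066, 'cy': 241.44232529158882, 'rvec': array([ 1.14056291,  2.17202048, -1.16356327]), 'tvec': array([ 0.32194347, -0.22418675,  1.58016536])} [1.355 0.567 0.703] 0.99587890625
wrist {'fovy': 58.313062727419684, 'cx': 316.0122788530915, 'cy': 239.34348856819705, 'hand_eye': array([[ 3.02053782e-04, -9.49532085e-01, -3.13669775e-01,
         7.99655366e-02],
       [ 9.99998770e-01, -1.96054477e-04,  1.55645671e-03,
         9.79568487e-04],
       [-1.53940195e-03, -3.13669859e-01,  9.49530858e-01,
        -1.42201174e-01],
       [ 0.00000000e+00,  0.00000000e+00,  0.00000000e+00,
         1.00000000e+00]])} [ 0.352 -0.523  0.372] 0.9959309895833334
```

View pics/top0.png

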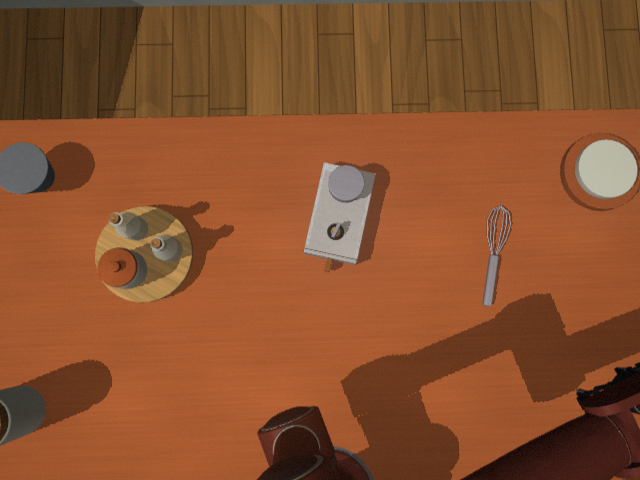

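View pics/scene0.png

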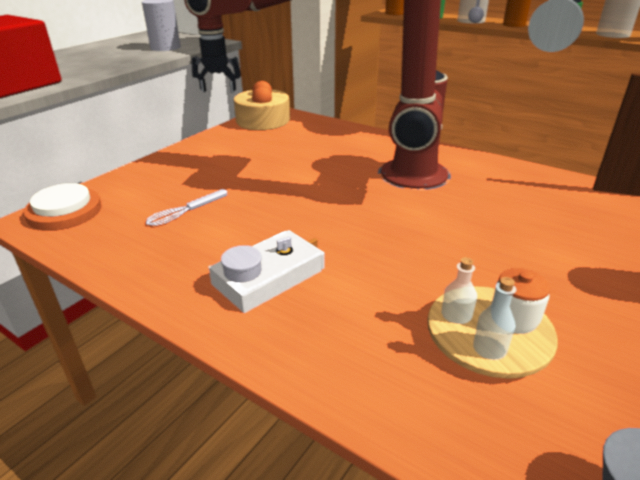

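The top view shows the base at about (340,213), the tin at (346,184), the wing at (336,231) and the pull at (328,265). The susan is well to the left and the whisk to the right. Now I'll measure.

Run:
```python
from h import *
out={}
for n in("top","scene"):
    z=np.load(f"pics/{n}0.npz"); c=camera_params(n); P=cloud(z["d"],z["M"],c)
    q=P.reshape(-1,3); m=(abs(q[:,1]+0.03)<0.2)&(q[:,0]>0.35)&(q[:,0]<0.9)
    q=q[m]
    b=q[(q[:,2]>0.04)&(q[:,2]<0.058)]; w=q[(q[:,2]>0.066)&(q[:,2]<0.1)]
    r=cv2.minAreaRect(b[:,:2].astype(np.float32)); print(n,"base",r, np.median(b[:,2]))
    tin=w[w[:,2]>0.086]; tr=cv2.minAreaRect(tin[:,:2].astype(np.float32)); print("tin",tr[:2],len(tin))
    t=np.array(tr[0]); wg=w[np.hypot(*(w[:,:2]-t).T)>0.06]; print("wing",cv2.minAreaRect(wg[:,:2].astype(np.float32)),len(wg),wg.mean(0),wg[:,2].max())
    pu=q[(q[:,2]>0.03)&(q[:,2]<0.044)]; print("pull-ish",len(pu))
print(T("wrist",state())[0][:3,:3].round(2), R.from_quat(np.roll(state()["tool_rot"],-1)).as_matrix().round(3))
```

```text
top base ((0.6693267226219177, -0.040571555495262146), (0.1320999413728714, 0.263232946395874), 76.22965240478516) 0.04894594319271761
tin ((0.7093799114227295, -0.06172410398721695), (0.16433113813400269, 0.08580048382282257)) 876
wing ((0.7117313742637634, -0.0358617901802063), (0.07826858758926392, 0.1749422550201416), 62.558780670166016) 349 [ 0.74738657 -0.05348302  0.08747266] 0.09717666891040366
pull-ish 261
scene base ((0.6709507703781128, -0.04056952893733978), (0.1387888342142105, 0.2616150379180908), 75.90328216552734) 0.048365695728642466
tin ((0.7505902647972107, -0.05939827859401703), (0.0854324996471405, 0.0865386426448822)) 747
wing ((0.6374537944793701, -0.030115170404314995), (0.012425284832715988, 0.03663259744644165), 60.70672607421875) 123 [ 0.63884647 -0.02992897  0.07637321] 0.08516031217372988
pull-ish 620
[[ 0.45 -0.85 -0.28]
 [-0.89 -0.43 -0.14]
 [-0.    0.31 -0.95]] [[ 0.893  0.449 -0.001]
 [ 0.449 -0.893  0.002]
 [ 0.    -0.002 -1.   ]]
```

jog_arm(targets=[[[2.2, -1.24, 0.1], [0, 0, -1.2], 100], [[4.4, -2.48, 0.2], [0, 0, -2.4], 100], [[6.6, -3.72, 0.3], [0, 0, -3.6], 100], [[8.8, -4.96, 0.4], [0, 0, -4.8], 100], [[11, -6.2, 0.5], [0, 0, -6], 100], [[13.2, -7.44, 0.6], [0, 0, -7.2], 100], [[15.4, -8.68, 0.7], [0, 0, -8.4], 100], [[17.6, -9.92, 0.8], [0, 0, -9.6], 100]])

```text
time: 1.15
tool_pos: [0.5601, -0.1418, 0.2113]
tool_rot: [0.0, 0.617, 0.787, -0.0]
contact_force: [0.3, -1.3, 0.1]
gripper_width: 1.0
grasp_force: 0.0
```

```bash
cat >> h.py <<'E'
def to(p,yaw):  # jog units to reach TCP p, tool-x yaw (deg), tool down
    s=state(); A=R.from_quat(np.roll(s["tool_rot"],-1)); 
    y=np.radians(yaw); B=R.from_matrix(np.array([[np.cos(y),np.sin(y),0],[np.sin(y),-np.cos(y),0],[0,0,-1]]))
    sh=A.inv().apply(np.array(p)-s["tool_pos"])/.025; rv=np.degrees((A.inv()*B).as_rotvec())/8
    ax=A.as_matrix()[:,0]
    print("t",round(s["time"],2),"tcp",s["tool_pos"].round(4),"yaw",np.degrees(np.arctan2(ax[1],ax[0])).round(1),"j",s["joint_pos"].round(2),"| shift",sh.round(2),"turn",rv.round(2))
E
python3 -c "
from h import *
to([.637,-.03,.2],151)"
```

```text
t 1.15 tcp [ 0.5601 -0.1418  0.2113] yaw 103.8 j [-0.38 -0.05  1.75 -0.    1.44 -0.62] | shift [3.61 4.05 0.45] turn [-0.   0.  -5.9]
```

jog_arm(targets=[[[1, 1, 0.1], [0, 0, -1.2], 100], [[2, 2, 0.2], [0, 0, -2.4], 100], [[3, 3, 0.4], [0, 0, -3.6], 100], [[3.6, 4, 0.45], [0, 0, -4.8], 100], [[3.6, 4, 0.45], [0, 0, -5.9], 100], [[3.6, 4, 0.45], [0, 0, -5.9], 100], [[3.6, 4, 0.45], [0, 0, -5.9], 100]])

```text
time: 2.02
tool_pos: [0.6354, -0.0331, 0.2]
tool_rot: [-0.0, 0.254, 0.967, -0.0]
contact_force: [-0.4, 0.0, -0.7]
gripper_width: 1.003
grasp_force: 0.0
```

```bash
cat >> h.py <<'E'
def wing(fn,show=True):
    p,d,M,c=shot("wrist",fn); P=cloud(d,M,c); out=[]
    z=P[...,2]; near=np.hypot(P[...,0]-.637,P[...,1]+.03)<.03
    m=near&(z>.074)&(z<.1); q=P[m]
    t=q[q[:,2]>np.percentile(q[:,2],90)-.003]
    print("wing top",cv2.minAreaRect(t[:,:2].astype(np.float32)),np.median(t[:,2]),len(t))
    return p,P,M,c
E
python3 - <<'E'
from h import *
to([.637,-.03,.2],151)
p,P,M,c=wing("w1")
q=P.reshape(-1,3); b=q[(abs(q[:,2]-.05)<.003)&(abs(q[:,1]+.04)<.15)]; print("base",cv2.minAreaRect(b[:,:2].astype(np.float32)))
print(px([[.637,-.03,.084],[.5,0,.04]],M,c).round())
E
```

```text
t 2.02 tcp [ 0.6354 -0.0331  0.2   ] yaw 150.5 j [-0.17  0.1   1.62 -0.    1.43 -1.23] | shift [0.   0.14 0.  ] turn [-0.   -0.   -0.06]
wing top ((0.634249746799469, -0.03411779925227165), (0.00896576326340437, 0.03567064180970192), 62.04352569580078) 0.08417791599757146 755
base ((0.6834275126457214, -0.04639657586812973), (0.13272617757320404, 0.2313619703054428), 76.18751525878906)
[[324. 231.]
 [258.   6.]]
```

View pics/w1.png

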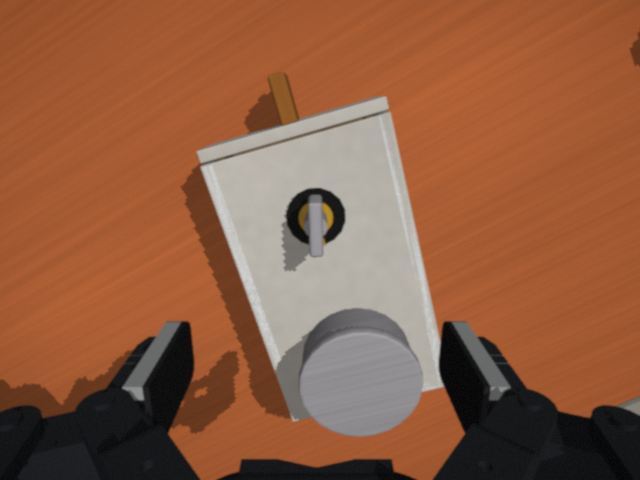

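Close view: the wing is at (316,225), the bush ring around it, the pull at (283,98), and the tin is well clear. The blade yaw of 152° nearly matches the tool. Going down.

jog_arm(targets=[[[0, -0.06, 1.2], [0, 0, -0.19], 50], [[0, -0.06, 2.6], [0, 0, -0.19], 40], [[0.02, -0.06, 4], [0, 0, -0.19], 40], [[0.02, -0.06, 5], [0, 0, -0.19], 40], [[0.02, -0.06, 5.6], [0, 0, -0.19], 40], [[0.02, -0.06, 5.6], [0, 0, -0.19], 40], [[0.02, -0.06, 5.6], [0, 0, -0.19], 40]])

```text
time: 2.95
tool_pos: [0.6355, -0.0342, 0.0618]
tool_rot: [0.001, 0.24, 0.971, 0.0]
contact_force: [0.3, -0.7, -0.0]
gripper_width: 0.399
grasp_force: 0.0
```

Run:
```python
from h import *
to([.6342,-.0341,.06],152); s=state(); print(s["gripper_width"],s["contact_force"],s["ft_torque"])
p,P,M,c=wing("w2"); cv2.imwrite("pics/w2c.png",cv2.resize(p[150:480,120:520,::-1],None,fx=1.8,fy=1.8))
```

```text
t 2.95 tcp [ 0.6355 -0.0342  0.0618] yaw 152.2 j [-0.17  0.23  1.71  0.    1.19 -1.26] | shift [ 0.05 -0.02  0.07] turn [0.01 0.02 0.02]
0.3994356086677608 [ 0.30016868 -0.67092059 -0.03492575] [-0.00424009 -0.02403489  0.00597687]
wing top ((0.6354050040245056, -0.03490038961172104), (0.04637988656759262, 0.023614488542079926), 62.187828063964844) 0.09915942575037032 1228
```

View pics/w2c.png

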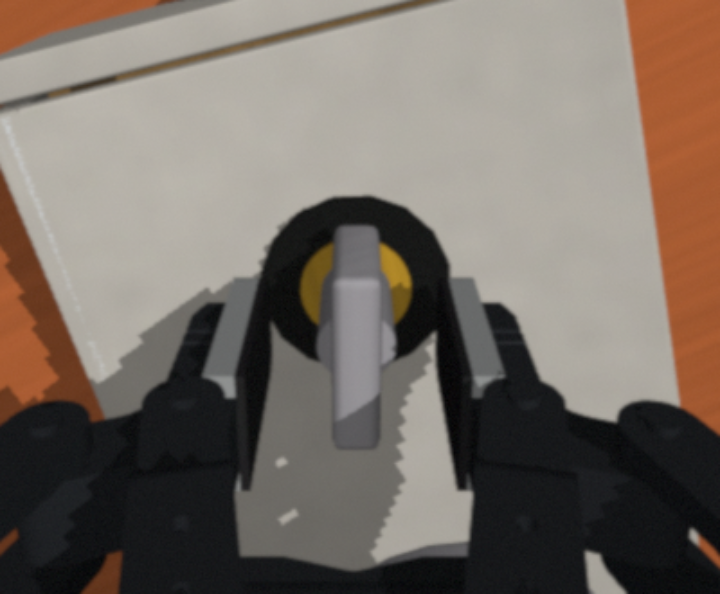

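The blade sits between the open pads, centred at crop (356,340). Closing.

jog_arm(targets=[[[0, 0, 0], [0, 0, 0], 0], [[0, 0, 0], [0, 0, 0], 0], [[0, 0, 0], [0, 0, 0], 0], [[0, 0, 0], [0, 0, 0], 0]])

```text
time: 3.5
tool_pos: [0.6354, -0.0337, 0.0615]
tool_rot: [0.001, 0.24, 0.971, 0.0]
contact_force: [0.2, 2.3, 6.0]
gripper_width: 0.091
grasp_force: 60.7
```

```bash
cat >> h.py <<'E'
def st():
    s=state(); to(s["tool_pos"],150); print(s["gripper_width"].__round__(3),s["grasp_force"],s["contact_force"].round(2),"tau",s["ft_torque"].round(3),"j6",s["joint_pos"][5].round(4),"e6",s["joint_efforts"][5].round(3))
def tick(fn):
    p,d,M,c=shot("wrist",fn); a=np.radians(-13.8); o=np.array([.6350,-.0342,.053]); u=np.array([np.cos(a),np.sin(a),0])
    print("axis,tick,rim pred px",px([o,o+.018*u,o+.021*u],M,c).round()); return p,M,c
E
python3 - <<'E'
from h import *
st(); p,M,c=tick("w3"); st(); st()
print(px(np.array([.6350,-.0342,.053]),M,c))
g=p.min(2)[150:480,120:520]; 
q=cv2.connectedComponentsWithStats((g>215).astype(np.uint8)); 
print([(x[:4]*1,ce.round(1)+[120,150],x[4]) for x,ce in zip(q[2],q[3]) if x[4]<300])
E
```

```text
t 3.5 tcp [ 0.6354 -0.0337  0.0615] yaw 152.2 j [-0.17  0.23  1.71  0.    1.19 -1.26] | shift [0. 0. 0.] turn [0.01 0.01 0.28]
0.091 60.68347692489624 [0.24 2.25 6.01] tau [ 0.337 -0.066 -0.02 ] j6 -1.2563 e6 -0.009
axis,tick,rim pred px [[318. 312.]
 [328. 351.]
 [330. 357.]]
t 3.55 tcp [ 0.6354 -0.0337  0.0615] yaw 152.2 j [-0.17  0.23  1.71  0.    1.19 -1.26] | shift [0. 0. 0.] turn [0.01 0.01 0.28]
0.09 60.681045055389404 [0.08 3.14 6.64] tau [ 0.344 -0.083  0.027] j6 -1.2563 e6 -0.01
t 3.55 tcp [ 0.6354 -0.0337  0.0615] yaw 152.2 j [-0.17  0.23  1.71  0.    1.19 -1.26] | shift [0. 0. 0.] turn [0.01 0.01 0.28]
0.09 60.681045055389404 [0.08 3.14 6.64] tau [ 0.344 -0.083  0.027] j6 -1.2563 e6 -0.01
[317.67366383 312.37886224]
[]
```

jog_arm(targets=[[[0, 0, -0.03], [0, 0, -0.2], 0], [[0, 0, -0.03], [0, 0, -0.4], 0], [[0, 0, -0.03], [0, 0, -0.6], 0], [[0, 0, -0.03], [0, 0, -0.6], 0]])

```text
time: 4.05
tool_pos: [0.6353, -0.0337, 0.0614]
tool_rot: [0.001, 0.199, 0.98, 0.0]
contact_force: [4.5, 3.0, 2.0]
gripper_width: 0.095
grasp_force: 60.4
```

Run:
```python
from h import *
st()
for i in range(3): tick("x%d"%i) if i==0 else grab_frame("wrist"); print(state()["ft_torque"].round(3))
```

```text
t 4.05 tcp [ 0.6353 -0.0337  0.0614] yaw 157.1 j [-0.17  0.23  1.71  0.    1.19 -1.34] | shift [0. 0. 0.] turn [0.01 0.01 0.88]
0.095 60.364399552345276 [4.49 2.97 2.04] tau [ 0.499 -0.786  0.023] j6 -1.3411 e6 -0.073
axis,tick,rim pred px [[318. 313.]
 [325. 352.]
 [326. 358.]]
[ 0.56  -0.755 -0.039]
[ 0.521 -0.761 -0.041]
[ 0.565 -0.733 -0.085]
```

jog_arm(targets=[[[0, 0, 0], [0, 0, -0.2], 0], [[0, 0, 0], [0, 0, -0.4], 0], [[0, 0, 0], [0, 0, -0.4], 0]])

```text
time: 4.58
tool_pos: [0.6354, -0.0336, 0.0613]
tool_rot: [0.001, 0.171, 0.985, 0.001]
contact_force: [5.1, 3.8, 2.4]
gripper_width: 0.09
grasp_force: 60.3
```

```bash
cat >> h.py <<'E'
def tau():
    st(); t=[state()["ft_torque"][2]]; e=[state()["joint_efforts"][5]]
    for i in range(4): grab_frame("wrist"); s=state(); t.append(s["ft_torque"][2]); e.append(s["joint_efforts"][5])
    print("TAUZ",np.mean(t).round(3),"E6",np.mean(e).round(3))
E
python3 -c "
from h import *
tau()"
```

```text
t 4.58 tcp [ 0.6354 -0.0336  0.0613] yaw 160.3 j [-0.17  0.23  1.71  0.    1.19 -1.4 ] | shift [0. 0. 0.] turn [0.01 0.01 1.28]
0.09 60.28994858264923 [5.13 3.8  2.42] tau [ 0.568 -0.747 -0.002] j6 -1.3969 e6 -0.075
TAUZ -0.051 E6 -0.044
```

jog_arm(targets=[[[0, 0, 0], [0, 0, -0.2], 0], [[0, 0, 0], [0, 0, -0.4], 0], [[0, 0, 0], [0, 0, -0.4], 0]])

```text
time: 5.15
tool_pos: [0.6354, -0.0336, 0.0612]
tool_rot: [0.001, 0.144, 0.99, 0.001]
contact_force: [5.4, 3.1, 1.2]
gripper_width: 0.093
grasp_force: 60.2
```

```bash
python3 -c "
from h import *
tau()"
```

```text
t 5.15 tcp [ 0.6354 -0.0336  0.0612] yaw 163.5 j [-0.17  0.23  1.71  0.    1.19 -1.45] | shift [0. 0. 0.] turn [0.01 0.01 1.68]
0.093 60.21097004413605 [5.35 3.14 1.24] tau [ 0.594 -0.798 -0.018] j6 -1.4528 e6 -0.076
TAUZ -0.022 E6 -0.046
```

jog_arm(targets=[[[0, 0, 0], [0, 0, -0.2], 0], [[0, 0, 0], [0, 0, -0.4], 0], [[0, 0, 0], [0, 0, -0.4], 0]])

```text
time: 5.72
tool_pos: [0.6354, -0.0335, 0.0611]
tool_rot: [0.001, 0.116, 0.993, 0.001]
contact_force: [5.7, 3.1, 0.6]
gripper_width: 0.092
grasp_force: 60.1
```

```bash
python3 -c "
from h import *
tau()"
```

```text
t 5.72 tcp [ 0.6354 -0.0335  0.0611] yaw 166.7 j [-0.17  0.23  1.71  0.    1.19 -1.51] | shift [0. 0. 0.] turn [0.01 0.01 2.08]
0.092 60.13036787509918 [5.69 3.12 0.58] tau [ 0.632 -0.925 -0.024] j6 -1.5086 e6 -0.078
TAUZ -0.031 E6 -0.047
```

jog_arm(targets=[[[0, 0, 0], [0, 0, -0.2], 0], [[0, 0, 0], [0, 0, -0.4], 0], [[0, 0, 0], [0, 0, -0.4], 0]])

```text
time: 6.3
tool_pos: [0.6354, -0.0334, 0.0611]
tool_rot: [0.001, 0.089, 0.996, 0.001]
contact_force: [4.3, 2.7, 0.7]
gripper_width: 0.091
grasp_force: 60.1
```

```bash
python3 -c "
from h import *
tau()"
```

```text
t 6.3 tcp [ 0.6354 -0.0334  0.0611] yaw 169.8 j [-0.17  0.23  1.71  0.    1.19 -1.56] | shift [0. 0. 0.] turn [0.01 0.01 2.48]
0.091 60.139514207839966 [4.28 2.75 0.69] tau [ 0.69  -0.949 -0.204] j6 -1.5641 e6 -0.209
TAUZ -0.159 E6 -0.179
```

Snug: the torque rose from about 0.04 to about 0.17 N m and the tool sank as it turned, so the thread is left-handed. Backing out clockwise.

jog_arm(targets=[[[0, 0, -0.01], [0, 0, 0.7], 0], [[0, 0, -0.02], [0, 0, 1.4], 0], [[0, 0, -0.03], [0, 0, 2.1], 0], [[0, 0, -0.04], [0, 0, 2.8], 0], [[0, 0, -0.05], [0, 0, 3.5], 0], [[0, 0, -0.06], [0, 0, 4.2], 0], [[0, 0, -0.07], [0, 0, 4.9], 0], [[0, 0, -0.08], [0, 0, 5.6], 0]])

```text
time: 7.5
tool_pos: [0.6349, -0.0342, 0.0628]
tool_rot: [0.001, 0.463, 0.887, 0.0]
contact_force: [3.3, 2.0, 1.2]
gripper_width: 0.088
grasp_force: 60.1
```

```bash
python3 -c "
from h import *
tau()"
```

```text
t 7.5 tcp [ 0.6349 -0.0342  0.0628] yaw 124.9 j [-0.17  0.23  1.71 -0.    1.2  -0.78] | shift [0. 0. 0.] turn [ 0.    0.01 -3.14]
0.088 60.14053165912628 [3.27 1.99 1.2 ] tau [ 0.233 -0.689  0.056] j6 -0.7794 e6 -0.602
TAUZ 0.027 E6 0.019
```

jog_arm(targets=[[[0, 0, -0.01], [0, 0, 0.7], 0], [[0, 0, -0.02], [0, 0, 1.4], 0], [[0, 0, -0.03], [0, 0, 2.1], 0], [[0, 0, -0.04], [0, 0, 2.8], 0], [[0, 0, -0.05], [0, 0, 3.5], 0], [[0, 0, -0.06], [0, 0, 4.2], 0], [[0, 0, -0.07], [0, 0, 4.9], 0], [[0, 0, -0.08], [0, 0, 5.6], 0]])

```text
time: 8.7
tool_pos: [0.6339, -0.0343, 0.0647]
tool_rot: [-0.0, 0.765, 0.644, -0.001]
contact_force: [2.4, 1.8, 2.0]
gripper_width: 0.092
grasp_force: 60.3
```

jog_arm(targets=[[[0, 0, -0.01], [0, 0, 0.7], 0], [[0, 0, -0.02], [0, 0, 1.4], 0], [[0, 0, -0.03], [0, 0, 2.1], 0], [[0, 0, -0.04], [0, 0, 2.8], 0], [[0, 0, -0.05], [0, 0, 3.5], 0], [[0, 0, -0.06], [0, 0, 4.2], 0], [[0, 0, -0.07], [0, 0, 4.9], 0], [[0, 0, -0.08], [0, 0, 5.6], 0]])

```text
time: 9.7
tool_pos: [0.6331, -0.0338, 0.0666]
tool_rot: [-0.001, 0.953, 0.304, -0.002]
contact_force: [-0.7, 2.1, 2.8]
gripper_width: 0.091
grasp_force: 60.5
```

```bash
python3 -c "
from h import *
tau()"
```

```text
t 9.7 tcp [ 0.6331 -0.0338  0.0666] yaw 35.3 j [-0.17  0.23  1.71 -0.    1.21  0.78] | shift [0. 0. 0.] turn [ -0.03  -0.   -14.33]
0.091 60.52870452404022 [-0.69  2.1   2.82] tau [0.4   0.119 0.043] j6 0.7834 e6 -0.587
TAUZ 0.025 E6 0.039
```

jog_arm(targets=[[[0, 0, -0.01], [0, 0, 0.7], 0], [[0, 0, -0.02], [0, 0, 1.4], 0], [[0, 0, -0.03], [0, 0, 2.1], 0], [[0, 0, -0.04], [0, 0, 2.8], 0], [[0, 0, -0.05], [0, 0, 3.5], 0], [[0, 0, -0.06], [0, 0, 4.2], 0], [[0, 0, -0.07], [0, 0, 4.9], 0], [[0, 0, -0.075], [0, 0, 5.4], 0]])

```text
time: 10.9
tool_pos: [0.6331, -0.033, 0.0685]
tool_rot: [-0.001, 0.998, -0.068, -0.002]
contact_force: [-3.8, 4.0, 5.3]
gripper_width: 0.087
grasp_force: 60.8
```

```bash
python3 -c "
from h import *
tau()"
```

```text
t 10.9 tcp [ 0.6331 -0.033   0.0685] yaw -7.8 j [-0.17  0.22  1.71  0.    1.21  1.54] | shift [0. 0. 0.] turn [-4.000e-02 -1.000e-02 -1.972e+01]
0.087 60.77816605567932 [-3.76  4.04  5.32] tau [0.869 0.611 0.059] j6 1.5364 e6 -0.357
TAUZ 0.059 E6 0.052
```

jog_arm(targets=[[[0, 0, 0], [0, 0, 0], 40], [[0, 0, 0], [0, 0, 0], 40], [[0, 0, 0], [0, 0, 0], 40], [[0, 0, -0.5], [0, 0, 0], 40], [[0, 0, -1.5], [0, 0, 0], 40], [[0, 0, -3], [0, 0, 0], 40], [[0, 0, -4.5], [0, 0, 0], 40], [[0, 0, -5], [0, 0, 0], 40]])

```text
time: 12.1
tool_pos: [0.6362, -0.0343, 0.1983]
tool_rot: [0.0, 0.998, -0.068, 0.003]
contact_force: [0.4, 0.6, -0.6]
gripper_width: 0.395
grasp_force: 0.0
```

jog_arm(targets=[[[-0.5, 0, 0], [0, 0, -1.3], 40], [[-1, 0, 0], [0, 0, -2.6], 40], [[-1.5, 0, 0], [0, 0, -3.9], 40], [[-2, 0, 0], [0, 0, -5.2], 40], [[-2.5, 0, 0], [0, 0, -6.5], 40], [[-3, 0, 0], [0, 0, -7.8], 40], [[-3.2, 0, 0], [0, 0, -9.1], 40], [[-3.2, 0, 0], [0, 0, -10.4], 40]])

```text
time: 13.1
tool_pos: [0.5543, -0.023, 0.1929]
tool_rot: [-0.001, 0.789, 0.614, -0.001]
contact_force: [0.3, 0.4, -0.5]
gripper_width: 0.4
grasp_force: 0.0
```

jog_arm(targets=[[[0, 0, 0], [0, 0, -1.3], 40], [[0, 0, 0], [0, 0, -2.6], 40], [[0, 0, 0], [0, 0, -3.9], 40], [[0, 0, 0], [0, 0, -5.2], 40], [[0, 0, 0], [0, 0, -6.5], 40], [[0, 0, 0], [0, 0, -7.8], 40], [[0, 0, 0], [0, 0, -9.1], 40], [[0, 0, 0], [0, 0, -10.4], 40]])

```text
time: 14.1
tool_pos: [0.5546, -0.0231, 0.1928]
tool_rot: [-0.001, 0.183, 0.983, -0.0]
contact_force: [0.3, -1.1, -0.3]
gripper_width: 0.399
grasp_force: 0.0
```

Run:
```python
from h import *
to([.5534,-.0142,.15],166.2)
p,d,M,c=shot("wrist","p1"); P=cloud(d,M,c); q=P.reshape(-1,3); y=np.radians(-13.8); u=np.array([np.cos(y),np.sin(y)]); v=np.array([-u[1],u[0]])
L=(q[:,:2]-[.635,-.0342]); a=L@u-.055; b=L@v
m=(q[:,2]>.036)&(q[:,2]<.047)&(a<-.125)&(a>-.22)&(abs(b)<.03)
print("pull top",m.sum(),cv2.minAreaRect(q[m][:,:2].astype(np.float32)),np.median(q[m][:,2]),"local",a[m].min(),a[m].max(),b[m].mean())
m=(abs(a+.055)<.025)&(abs(b)<.025)&(q[:,2]>.07)
t=q[m]; t=t[t[:,2]>np.percentile(t[:,2],90)-.003] if len(t) else t; print("wing",len(t),t[:,:2].size and cv2.minAreaRect(t[:,:2].astype(np.float32)),np.median(t[:,2]))
print("pred pull px",px([.5534,-.0142,.042],M,c))
```

```text
t 14.1 tcp [ 0.5546 -0.0231  0.1928] yaw 159.0 j [-0.18 -0.09  1.81 -0.    1.41 -1.38] | shift [0.17 0.31 1.71] turn [-0.   -0.01 -0.91]
pull top 694 ((0.5528149604797363, -0.014169519767165184), (0.011964314617216587, 0.029164226725697517), 76.20027923583984) 0.041608187066036945 local -0.15417278856944142 -0.12500854965613079 -0.00012152772359304805
wing 647 ((0.6339783072471619, -0.03410986810922623), (0.009025726467370987, 0.03624705225229263), 83.20045471191406) 0.09124820758083152
pred pull px [329.22865063 210.86413647]
```

View pics/p1.png

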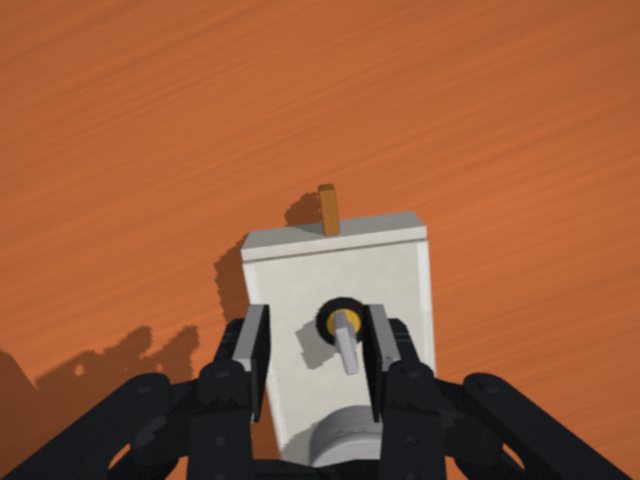

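The pull is at (330,210), still at its shut place, and the wing top stands at 91 mm, about 7.5 mm above its seat, so the tip is clear. Going down on the pull.

jog_arm(targets=[[[0.27, 0.3, 1], [0, 0, -0.91], 40], [[0.27, 0.3, 2.5], [0, 0, -0.91], 40], [[0.27, 0.3, 4], [0, 0, -0.91], 40], [[0.27, 0.3, 5.5], [0, 0, -0.91], 40], [[0.27, 0.3, 6.4], [0, 0, -0.91], 40], [[0.27, 0.3, 7.05], [0, 0, -0.91], 40], [[0.27, 0.3, 7.1], [0, 0, -0.91], 40], [[0.27, 0.3, 7.1], [0, 0, -0.91], 40]])

```text
time: 15.15
tool_pos: [0.5524, -0.0138, 0.0173]
tool_rot: [0.001, 0.123, 0.992, -0.0]
contact_force: [-0.6, -0.5, -0.0]
gripper_width: 0.401
grasp_force: 0.0
```

```bash
python3 -c "
from h import *
st(); to([.551,-.0137,.015],166.2)"
```

```text
t 15.15 tcp [ 0.5524 -0.0138  0.0173] yaw 165.9 j [-0.16  0.12  1.93 -0.    1.09 -1.48] | shift [0. 0. 0.] turn [0.   0.01 1.98]
0.401 0.0 [-0.63 -0.53 -0.03] tau [ 0.027 -0.022  0.029] j6 -1.4836 e6 0.004
t 15.15 tcp [ 0.5524 -0.0138  0.0173] yaw 165.9 j [-0.16  0.12  1.93 -0.    1.09 -1.48] | shift [ 0.06 -0.01  0.09] turn [ 0.    0.01 -0.04]
```

jog_arm(targets=[[[0, 0, 0], [0, 0, 0], 0], [[0, 0, 0], [0, 0, 0], 0], [[0, 0, 0], [0, 0, 0], 0], [[0, 0, 0], [0, 0, 0], 0], [[0.1, 0, 0], [0, 0, 0], 0], [[0.2, 0, 0], [0, 0, 0], 0], [[0.3, 0, 0], [0, 0, 0], 0], [[0.3, 0, 0], [0, 0, 0], 0]])

```text
time: 16.15
tool_pos: [0.5458, -0.0122, 0.0177]
tool_rot: [0.002, 0.123, 0.992, -0.0]
contact_force: [4.1, -1.8, 7.1]
gripper_width: 0.127
grasp_force: 61.7
```

jog_arm(targets=[[[0.35, 0, 0], [0, 0, 0], 0], [[0.7, 0, 0], [0, 0, 0], 0], [[1.05, 0, 0], [0, 0, 0], 0], [[1.4, 0, 0], [0, 0, 0], 0], [[1.75, 0, 0], [0, 0, 0], 0], [[2.1, 0, 0], [0, 0, 0], 0], [[2.35, 0, 0], [0, 0, 0], 0], [[2.5, 0, 0], [0, 0, 0], 0]])

```text
time: 17.15
tool_pos: [0.484, 0.0034, 0.0168]
tool_rot: [0.001, 0.123, 0.992, -0.0]
contact_force: [4.2, 0.2, 4.6]
gripper_width: 0.128
grasp_force: 61.5
```

jog_arm(targets=[[[0.06, 0, 0], [0, 0, 0], 0], [[0.12, 0, 0], [0, 0, 0], 0], [[0.18, 0, 0], [0, 0, 0], 0], [[0.24, 0, 0], [0, 0, 0], 0], [[0.24, 0, 0], [0, 0, 0], 0]])

```text
time: 17.77
tool_pos: [0.4802, 0.0042, 0.0172]
tool_rot: [0.003, 0.123, 0.992, -0.0]
contact_force: [12.1, -3.6, 0.5]
gripper_width: 0.126
grasp_force: 60.8
```

```bash
python3 -c "
from h import *
st(); s=state(); print(np.hypot(*(s['tool_pos'][:2]-[.5524,-.0138])))"
```

```text
t 17.77 tcp [0.4802 0.0042 0.0172] yaw 165.9 j [-0.15 -0.06  2.11 -0.    1.08 -1.47] | shift [0. 0. 0.] turn [0.01 0.05 1.99]
0.126 60.810667276382446 [12.12 -3.57  0.51] tau [-0.545 -2.106  0.036] j6 -1.4703 e6 0.042
0.07438298358618166
```

jog_arm(targets=[[[0, 0, 0], [0, 0, 0], 40], [[0, 0, 0], [0, 0, 0], 40], [[0, 0, 0], [0, 0, 0], 40], [[0, 0, -0.7], [0, 0, 0], 40], [[0, 0, -2], [0, 0, 0], 40], [[0, 0, -4], [0, 0, 0], 40], [[0, 0, -6], [0, 0, 0], 40], [[0, 0, -7], [0, 0, 0], 40]])

```text
time: 18.77
tool_pos: [0.4792, 0.0047, 0.1965]
tool_rot: [0.003, 0.123, 0.992, -0.0]
contact_force: [0.2, 0.4, -0.5]
gripper_width: 0.402
grasp_force: 0.0
```

Run:
```python
from h import *
p,d,M,c=shot("wrist","e1"); P=cloud(d,M,c); q=P.reshape(-1,3); y=np.radians(-13.8); u=np.array([np.cos(y),np.sin(y)]); v=np.array([-u[1],u[0]])
L=(q[:,:2]-[.635,-.0342]); a=L@u-.055; b=L@v
m=(q[:,2]>.036)&(q[:,2]<.048)&(a<-.17)&(abs(b)<.012)
print("fin tip (shut -.154)",a[m].min())
m=(abs(a+.055)<.025)&(abs(b)<.025)&(q[:,2]>.07); print("wing z",np.percentile(q[m][:,2],90) if m.any() else None); st()
```

```text
fin tip (shut -.154) -0.2286892349011844
wing z 0.09197986572382451
t 18.82 tcp [0.4806 0.0046 0.1992] yaw 165.9 j [-0.15 -0.29  1.98  0.    1.44 -1.47] | shift [0. 0. 0.] turn [0.02 0.07 1.99]
0.402 0.0 [ 0.78 -1.13  2.78] tau [-0.001 -0.061 -0.013] j6 -1.4702 e6 0.0
```

View pics/e1.png

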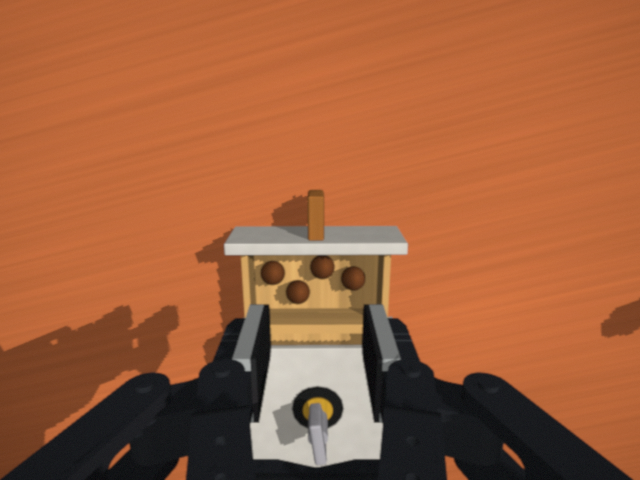

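The picture shows the drawer open, with its front at (316,240) and the pull at (316,210). The fin tip has moved 74.7 mm, so the drawer is at its stop, and the wing at (318,430) is still raised.

```bash
python3 -c "
from h import *
print(job_done())"
```

```text
the job is handed in; nothing more can be done
None
```

The screw came up snug anticlockwise, at about 0.17 N m, so I backed it out clockwise by about 3.05 rad until its tip was clear, then pulled the drawer about 75 mm to its stop and left it open; I steered clear of the cruets, crock and whisk, and handed the job in.

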